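# Clamp a track piece in the sawing jig with a hex key

### The arm

A 6-joint arm with a two-finger parallel gripper is mounted at the origin on the work surface; the furniture and walls round the work are solid. World frame = base frame: x ahead of the robot, y to its left, z up, the work surface at z = 0. Lengths are in mm, angles in degrees, forces in N, time in s.
With the tool pointing down it reaches from about 300 to 850 mm from the base axis. Payload 4.2 kg.
Tool frame: the origin (TCP) lies midway between the tips of the shut fingers; the grasp point (between the pads) lies 19 mm behind it; z points along the fingers, y is the line along which they close (so a half turn about z gives the same grasp; the last joint's range is limited). The gripper opens to 91 mm and grips with 3 to 60 N. Pads are 32 mm wide; open, the fingers measure 118 mm over their backs; the gripper's body (76 mm by 178 mm) begins 60 mm behind the grasp point.
Start: joints at [72.536, 18.312, 89.639, -0, 72.044, -1.146], TCP at [161.557, 551.854, 213.976] pointing down, gripper open.
Joint ranges: [-177.97, 177.97], [-48.28, 115.42], [12.27, 149.76], [-77.06, 257.06], [2.81, 150.46], [-146.56, 146.56]. Speed limits (degrees/s): [147.25, 147.25, 180, 180, 180, 180].

### API

Orientations are given as [roll, pitch, yaw] about the fixed x, y, z axes, in that order (R = Rz(yaw) Ry(pitch) Rx(roll)).
In Python, from workcell import env, grab_frame, camera_model gives the robot as it stands (env), with the cameras as plain functions.
- The arm moves only by the shell command python3 drive.py 'ROWS' [OPENING] [FORCE]. ROWS is a JSON list of rows, 1 to 8 of them, each of 6 numbers: dx, dy, dz in mm, then a rotation vector rx, ry, rz in degrees; each row shifts and turns the commanded pose from where the row before left it, along the tool's axes as they then stand; what a row does not reach is not made up. A row lasts 1/10 s, in which the tool goes at most 50 mm and 8.59 degrees, less where a joint would pass 70% of its speed; a pose out of reach is approached as far as the arm can. OPENING is the finger opening in mm, set as the command begins (- or left out keeps the last). The fingers move at their own pace and stop on an object; FORCE is the grip in N (left out, the last holds). Time passes only in rows, so rows that do not move let the fingers close. It prints the time, the measured TCP pose, the force, the opening and the grip force at its end. Input that does not fit is refused with a message, and nothing moves.
- env.state(): the state, without advancing time (a new reading comes with each control period).
- grab_frame(name): name is "side" or "top" or "wrist"; returns the picture (480x640x3 uint8, blue, green, red); there is no depth.
- camera_model(name): a dict with "fx", "fy", "cx", "cy" (pixels), "D" ([k1, k2, p1, p2, k3] as OpenCV has them; the pictures are not rectified), "T" (4x4, takes a point from camera to world coordinates). Camera axes: x right, y up, looking along -z (the intrinsics and any distortion apply to the point x, -y, -z); pixel columns grow to the right and rows downward; lengths in mm; the calibration is good to about 2 mm. A picture is of the moment at which its call begins: read the wrist's pose just before it. camera_model takes no time and is no camera call; for the wrist camera it gives the pose at the moment of the call.
- env.job_done(): hands the job in; it is judged then, once.
The state is a dict: "time_s": time; "qpos": joint angles; "qvel": joint speeds; "effort": joint torques, N m; "ee_pos": TCP position; "ee_rot": TCP orientation; "force": force on the tool from outside, world axes, zero at the start; "torque": the same for the moment, N m; "gripper_width": finger opening in mm; "gripper_force": force on a finger pad.
Only numpy, scipy, OpenCV 4.12 (cv2) and the standard library are available. Lean on these libraries where they do the work, as an engineer would, in place of code of your own. Each camera call takes 0.05 s, during which the arm holds its last target. There are 200 camera calls.

### The job

The short piece of track lies in the sawing jig, but the jig's blue clamp is still slack. Take the orange-handled hex key out of the wooden stand, find the hex socket deep in the clamp with it, and turn the screw clockwise until it comes hard up against its stop, so that the clamp's foot holds the track down firmly. Leave the key standing in the screw, let go of it, and leave the blue key and the other things where they are.

Things in the scene. Friction and masses are not known exactly. Their poses are not given: they have to be found in the camera images.
- jig: sawing jig, screwed to the table: aluminium plate 124 x 150 x 12 mm with steel fences, dark saw guides 42 mm high and a blue clamp. Origin: centre of the plate's underside; y along the track, x across it (screw towards +x, clamp nose towards -x), z up. The upright screw axis is at x = 30, y = 4 mm
- clamp_bar: blue bar of the clamp, 90 x 42 mm, 27 mm thick; origin on the screw axis at its underside, axes as the jig's. A round bore 30.4 mm wide in its top holds the screw's head. Its top is 59 mm over the table when tight, up to 65 mm when slack. Clockwise from above tightens: bar and screw sink together 8 mm a turn
- socket_mouth (a point): on the screw axis, at the rim of the hex socket in the steel screw head (29 mm across), 9 mm below the top of the bar; axes as the jig's. Socket 17.8 mm across flats, 13 mm deep, rim chamfered 1 mm. How its hexagon is turned is random and not told. To its solid stop the screw needs 3.3 to 4.8 rad; it turns at about 0.06 N m and stays where it is left; 0.2 N m at the stop is enough
- clamp_foot: rubber foot, 18 mm across, under the nose of the clamp bar over the middle of the track; origin at the centre of its underside. Sprung: when it touches the track it presses with 7.5 N, then 5 N more per mm that the bar sinks; 15 N at the screw's stop
- track_piece: loose straight model track, 56 x 120 x 11 mm, lying in the jig between the fences, to be held down; origin: centre of its underside, y along its rails
- orange_key: hex driver, 120 mm long, 150 to 310 g, upright in the stand. Origin: centre of the blade's tip; z up towards the handle. Steel hex blade 17 mm across flats, tip chamfered 1.5 mm, z = 0 to 62 mm, a flat facing the key's x axis; square orange handle with black inlays, 26 x 26 mm, z = 62 to 120 mm, flats facing x and y. It stands by itself in the screw's socket when let go
- blue_key: like the orange key, but with a blue handle and a blade of 12 mm across flats, too thin for the screw; it stays in the stand
- key_stand: wooden block 58 x 132 x 40 mm, fixed; round holes of 21.5 mm, 30 mm deep, at y = -36 and +36 mm of its frame (origin: centre of its underside), one for each key; which key is in which varies. The tip of a key in it is 10 mm over the table
- oil_bottle: white oil bottle with a red spout, 32 x 32 x 90 mm, standing; origin at the centre of its underside

How it is judged (in metres and radians):
On the way, in this order (a step that is already met when the one before it is completed fails the run):
1. the orange key is lifted out of the stand (z of orange_key in the frame of key_stand above 0.045 m), for 0.1 s.
2. its blade is seated in the hex socket of the clamp's screw (z of orange_key in the frame of socket_mouth below -0.009 m and horizontal distance between orange_key and socket_mouth below 0.003 m and angle between orange_key's own z axis and vertical below 0.14 rad), for 0.2 s.
3. the screw is turned tight: the foot presses on the track with more than 13 N (contact force between clamp_foot and track_piece above 13 N), for 0.2 s.
At the end, for the whole second after the job is handed in: Foot presses on the track with over 13 N (screw within 0.3 rad of its stop); track flat, within 7 mm of its place; orange key at rest in the socket, tip 9 mm or more below the rim, within 3 mm of the axis, leaning under 8 degrees; blue key moved under 12 mm, oil bottle under 20 mm (all of step 2 and contact force between clamp_foot and track_piece above 13 N and x of track_piece in the frame of jig between -0.029 and -0.015 m and y of track_piece in the frame of jig between -0.003 and 0.011 m and angle between track_piece's own z axis and vertical below 0.05 rad and linear speed of orange_key below 0.02 m/s and angular speed of orange_key below 0.2 rad/s and distance of blue_key from where it was at the start of the episode below 0.012 m and distance of oil_bottle from where it was at the start of the episode below 0.02 m); the robot touches nothing.
It fails at once if the blue key is pulled out of the stand (z of blue_key in the frame of key_stand above 0.04 m).
It fails at once if the track is knocked out of the jig (distance of track_piece from where it was at the start of the episode above 0.015 m).
It fails at once if the oil bottle is knocked over (angle between oil_bottle's own z axis and vertical above 0.6 rad).
It also fails if it takes over 72 s, if anything falls off the work surface, if the arm or the gripper's body presses on something with over 40 N, if the wrist force passes 120 N, or if a joint passes its speed limit or range.

## Working session

There is one attempt and no reset: what is moved stays moved. The work goes in short steps, Python scripts to look and compute and a shell command to move; the robot and the scene stay as the last step left them, time stands still between calls to the robot, and variables do not carry over. Pictures are saved under pics/ and viewed, at most 10 in all, crops included, and the job is handed in when it is done.

```bash
ls; mkdir -p pics; python3 - <<'E'
from workcell import env, grab_frame, camera_model
import cv2,numpy as np
print(env.state())
for n in("top","side"):
    m=camera_model(n);print(n,m)
    cv2.imwrite(f"pics/{n}0.png",grab_frame(n))
E
```

```text
drive.py
pics
workcell.py
{'time_s': 0.0, 'qpos': array([ 7.25355216e+01,  1.83512150e+01,  8.97073671e+01, -1.81811067e-03,
        7.20447218e+01, -1.14516306e+00]), 'qvel': array([ 0.07061338,  0.00812907,  0.04646434, -0.01739834,  0.00083671,
        0.0191269 ]), 'effort': array([-5.84051395e-04, -4.12456906e+01, -2.31975657e+01,  7.26260757e-02,
        4.55580465e-02, -1.17478512e-04]), 'ee_pos': array([161.4148988 , 551.33648587, 213.11805641]), 'ee_rot': array([-1.79896682e+02, -3.36377066e-04,  1.63681246e+02]), 'force': array([ 0.15745812,  0.82780331, -0.22596071]), 'torque': array([ 0.01440654, -0.02183384,  0.007188  ]), 'gripper_force': 0.0, 'gripper_width': 91.4603123132689}
top {'fx': 612.9190013965248, 'fy': 612.9190013965248, 'cx': 322.806946944235, 'cy': 237.0331325441308, 'D': array([-0.00892667,  0.        ,  0.        ,  0.        ,  0.        ]), 'T': array([[-2.01204810e-02,  9.85586940e-01, -1.67968898e-01,
         3.68771897e+02],
       [-9.99796359e-01, -2.00952133e-02,  1.85036530e-03,
        -8.90861258e+00],
       [-1.55167497e-03,  1.67971923e-01,  9.85790559e-01,
         1.01314701e+03],
       [ 0.00000000e+00,  0.00000000e+00,  0.00000000e+00,
         1.00000000e+00]])}
side {'fx': 574.6758290230202, 'fy': 574.6758290230202, 'cx': 319.0402393641853, 'cy': 235.69539704586663, 'D': array([0.00542196, 0.        , 0.        , 0.        , 0.        ]), 'T': array([[-9.18623609e-01,  2.40744986e-01, -3.13324939e-01,
         2.39727273e+02],
       [-3.95133704e-01, -5.59399314e-01,  7.28657507e-01,
         6.34332126e+02],
       [ 1.46885707e-04,  7.93167233e-01,  6.09003875e-01,
         5.92075821e+02],
       [ 0.00000000e+00,  0.00000000e+00,  0.00000000e+00,
         1.00000000e+00]])}
```

View pics/top0.png

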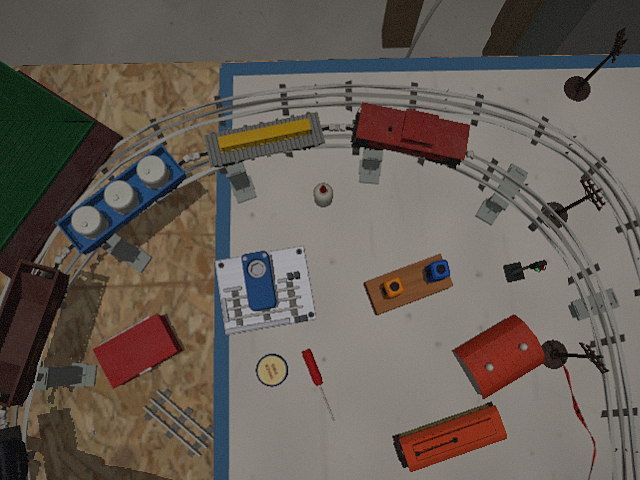

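View pics/side0.png

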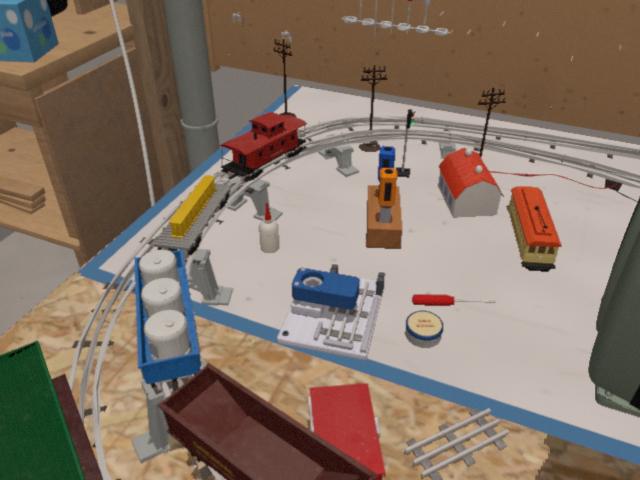

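The top view shows the jig at about (265,290) with the screw bore near (257,268). The orange key is at (393,287), the blue key at (437,269), the oil bottle at (322,195). The side view confirms the orange key is nearer the jig in the stand.

```bash
cat > h.py <<'E'
from workcell import env, grab_frame, camera_model
import cv2,numpy as np
def ray(m,uv):
    K=np.array([[m["fx"],0,m["cx"]],[0,m["fy"],m["cy"]],[0,0,1]])
    p=cv2.undistortPoints(np.array(uv,float).reshape(-1,1,2),K,m["D"]).reshape(-1,2)
    d=np.c_[p[:,0],-p[:,1],-np.ones(len(p))]@m["T"][:3,:3].T
    return m["T"][:3,3],d
def plane(m,uv,z):
    o,d=ray(m,uv); return o+d*((z-o[2])/d[:,2])[:,None]
def proj(m,P):
    T=np.linalg.inv(m["T"]); c=np.atleast_2d(P)@T[:3,:3].T+T[:3,3]
    K=np.array([[m["fx"],0,m["cx"]],[0,m["fy"],m["cy"]],[0,0,1]])
    return cv2.projectPoints(np.c_[c[:,0],-c[:,1],-c[:,2]],np.zeros(3),np.zeros(3),K,m["D"])[0].reshape(-1,2)
def mask(im,lo,hi,roi=None):
    k=cv2.inRange(cv2.cvtColor(im,cv2.COLOR_BGR2HSV),np.array(lo),np.array(hi))
    if roi:
        z=np.zeros_like(k);x0,y0,x1,y1=roi;z[y0:y1,x0:x1]=k[y0:y1,x0:x1];k=z
    return k
def big(k):
    c=cv2.findContours(k,cv2.RETR_EXTERNAL,cv2.CHAIN_APPROX_NONE)[0]
    return max(c,key=cv2.contourArea)
E
python3 - <<'E'
from h import *
im=cv2.imread("pics/top0.png");m=camera_model("top")
for nm,lo,hi,roi,z in(("orange",(8,180,170),(22,255,255),(370,265,415,310),130),("bluekey",(100,120,60),(125,255,255),(415,250,460,290),130),("bar",(95,120,50),(125,255,255),(235,240,285,315),64),("wood",(5,60,60),(20,255,255),(355,245,460,320),40)):
    k=mask(im,lo,hi,roi);c=big(k);r=cv2.minAreaRect(c);b=plane(m,cv2.boxPoints(r),z)
    print(nm,cv2.contourArea(c),r,"\n",b.round(1).tolist(),b.mean(0).round(1))
t=cv2.resize(im[235:335,205:325],None,fx=5,fy=5,interpolation=cv2.INTER_CUBIC)
t2=cv2.resize(im[240:320,355:465],None,fx=5,fy=5,interpolation=cv2.INTER_CUBIC)
t=t[:,:600];o=np.zeros((500,800,3),np.uint8)
cv2.imwrite("pics/c1.png",t)
cv2.imwrite("pics/c2.png",t2)
E
```

```text
orange 0.0 ((394.5, 292.0), (1.0, 0.0), 180.0) 
 [[436.9, -112.9, 130.0], [436.9, -112.9, 130.0], [436.9, -111.4, 130.0], [436.9, -111.4, 130.0]] [ 436.9 -112.1  130. ]
bluekey 276.0 ((439.7353515625, 269.4411926269531), (17.70509910583496, 17.70509910583496), 75.96376037597656) 
 [[477.9, -163.9, 130.0], [483.7, -189.1, 130.0], [458.5, -194.0, 130.0], [452.8, -168.8, 130.0]] [ 468.2 -179.   130. ]
bar 1407.0 ((258.31201171875, 280.4500732421875), (57.31105422973633, 26.463409423828125), 80.90972137451172) 
 [[505.8, 118.2, 64.0], [511.6, 77.3, 64.0], [423.1, 63.8, 64.0], [417.5, 104.1, 64.0]] [464.5  90.8  64. ]
wood 2315.5 ((408.89044189453125, 283.54107666015625), (35.34642028808594, 81.81175231933594), 69.44395446777344) 
 [[461.7, -75.4, 40.0], [505.4, -199.7, 40.0], [451.9, -216.7, 40.0], [409.0, -93.4, 40.0]] [ 457.  -146.3   40. ]
```

View pics/c2.png

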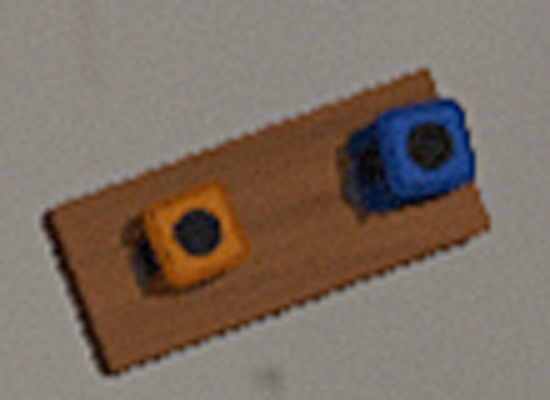

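Orange key's top inlay is at about (394.6,286.2) px. Blue key is further along the stand to the right, at about (441,269).

```bash
python3 - <<'E'
from h import *
from scipy.spatial.transform import Rotation as R
m=camera_model("top");s=env.state();w=camera_model("wrist")
T=np.eye(4);T[:3,:3]=R.from_euler("xyz",s["ee_rot"],degrees=True).as_matrix();T[:3,3]=s["ee_pos"]
print((np.linalg.inv(T)@w["T"]).round(3),w["fx"])
print(plane(m,[[394.6,286.2],[441,268.8]],130).round(1),plane(m,[[257,268]],55).round(1),plane(m,[[322,190]],90).round(1))
im=cv2.imread("pics/top0.png");print(cv2.cvtColor(im,cv2.COLOR_BGR2HSV)[286,388:402].tolist())
E
```

```text
[[ 1.00000e-03  9.71000e-01  2.39000e-01  6.67120e+01]
 [ 1.00000e+00 -1.00000e-03 -1.00000e-03 -8.18000e-01]
 [-0.00000e+00  2.39000e-01 -9.71000e-01 -1.70758e+02]
 [ 0.00000e+00  0.00000e+00  0.00000e+00  1.00000e+00]] 346.9139799172488
[[ 445.2 -112.6  130. ]
 [ 469.1 -180.8  130. ]] [[484.7  93.8  55. ]] [[599.9 -10.9  90. ]]
[[15, 213, 174], [14, 202, 116], [0, 70, 44], [90, 8, 31], [115, 42, 36], [165, 29, 35], [8, 41, 25], [150, 16, 32], [138, 36, 35], [135, 16, 32], [101, 128, 32], [13, 167, 119], [15, 211, 161], [16, 248, 155]]
```

```bash
python3 drive.py '[[-38,-27,0,0,0,0],[-38,-27,0,0,0,0],[-38,-27,0,0,0,0],[-38,-27,0,0,0,0],[-38,-27,0,0,0,0],[-38,-27,0,0,0,0],[-38,-27,0,0,0,0]]' 91 30
python3 drive.py '[[-38,-27,0,0,0,0],[-38,-27,0,0,0,0],[-38,-27,20,0,0,0],[-38,-27,25,0,0,0],[-38,-27,25,0,0,0],[-38,-27,25,0,0,0],[0,0,0,0,0,0],[0,0,0,0,0,0]]'
python3 - <<'E'
from h import *
s=env.state();m=camera_model("wrist");im=grab_frame("wrist");cv2.imwrite("pics/w1.png",im)
import pickle;pickle.dump((m,s),open("pics/w1.pkl","wb"))
uv=proj(m,[[484.7,93.8,55]])[0];print(s["ee_pos"],s["ee_rot"],uv)
u,v=uv.astype(int);u0,v0=max(u-60,0),max(v-60,0);print(u0,v0)
c=im[v0:v0+120,u0:u0+120]
a=cv2.resize(c,None,fx=5,fy=5,interpolation=cv2.INTER_CUBIC);cv2.imwrite("pics/w1c.png",cv2.convertScaleAbs(a,alpha=1.6))
E
```

```text
time_s: 0.8
ee_pos: [364.4, 294.0, 213.8]
ee_rot: [-180.0, -0.0, 163.7]
force: [0.6, 0.4, -0.3]
gripper_width: 91.1
gripper_force: 0.0
time_s: 1.6
ee_pos: [531.4, 82.1, 122.4]
ee_rot: [-180.0, -0.2, 163.6]
force: [0.3, -0.1, -1.0]
gripper_width: 90.8
gripper_force: 0.0
[531.41180785  82.11185958 122.3539126 ] [-1.79966577e+02 -1.54806058e-01  1.63555627e+02] [322.41478025 184.15199088]
262 124
```

View pics/w1c.png

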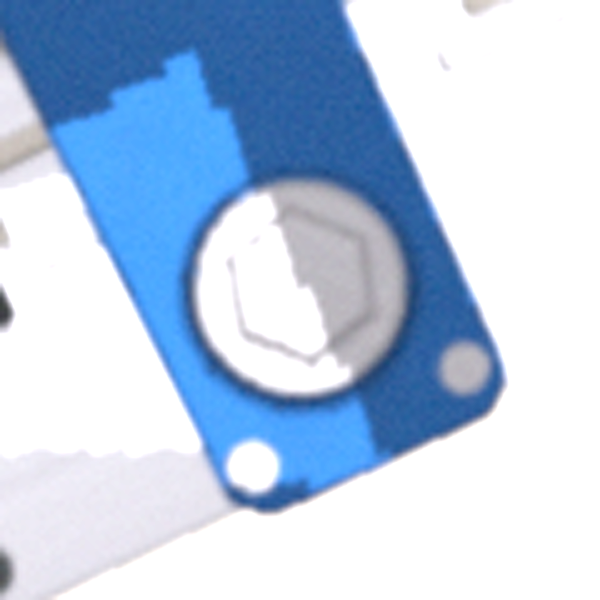

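The picture shows the steel head in the bore with the hexagon outlined: corners at crop (288,205), (368,240), (372,318), (314,360), (242,330), (231,262), which puts the centre at about pixel (322,181).

```bash
python3 - <<'E'
from h import *
import pickle
m,s=pickle.load(open("pics/w1.pkl","rb"))
v=(np.array([(288,205),(368,240),(372,318),(314,360),(242,330),(231,262)])+.5)/5-.5+[262,124]
P=plane(m,v,55);c=P.mean(0);d=P-c;a=np.degrees(np.arctan2(d[:,1],d[:,0]))
print("centre",c.round(1),"r",np.hypot(d[:,0],d[:,1]).round(1),"corner ang mod60",(a%60).round(1))
cc=(np.array([[300,288]])+.5)/5-.5+[262,124]
print("head circle centre",plane(m,cc,55).round(1))
E
```

```text
centre [482.5  94.2  55. ] r [11.  10.8 10.4 10.2 10.2 10.2] corner ang mod60 [53.7 48.5 49.2 52.5 49.2 55.1]
head circle centre [[482.6  93.8  55. ]]
```

```bash
python3 - <<'E'
from h import *
im=cv2.imread("pics/w1.png")
# blue bar bottom-layer: bore edge as non-blue hole
k=mask(im,(95,90,30),(125,255,255),(240,60,390,250))
cs,h=cv2.findContours(k,cv2.RETR_CCOMP,cv2.CHAIN_APPROX_NONE)
import pickle
m,s=pickle.load(open("pics/w1.pkl","rb"))
for c,hh in zip(cs,h[0]):
    if hh[3]>=0 and cv2.contourArea(c)>300:
        e=cv2.fitEllipse(c);print(e,plane(m,[e[0]],64).round(1),plane(m,[e[0]],55).round(1))
b=cv2.minAreaRect(big(k));P=plane(m,cv2.boxPoints(b),64);print(P.round(1).tolist())
E
```

```text
((321.4013977050781, 181.31454467773438), (44.22090148925781, 44.84608459472656), 165.43492126464844) [[482.1  93.9  64. ]] [[482.7  93.7  55. ]]
[[422.7, 63.8, 64.0], [417.1, 104.3, 64.0], [503.4, 120.4, 64.0], [510.9, 77.2, 64.0]]
```

Screw axis is at about (482.4, 94.0), socket corners at about 51.4° mod 60. Next the orange key.

```bash
python3 drive.py '[[0,-30,-25,0,0,0],[1,-42,-20,0,0,0],[1,-43,-13,0,0,0],[1,-43,0,0,0,0],[1,-43,0,0,0,0],[1,-42,0,0,0,0],[0,0,0,0,0,7.75],[0,0,0,0,0,7.75]]' 50
python3 drive.py '[[0,0,0,0,0,7.75],[0,0,0,0,0,7.75],[0,0,0,0,0,7.75],[0,0,0,0,0,7.75],[0,0,0,0,0,7.75],[0,0,0,0,0,0],[0,0,0,0,0,0]]'
python3 - <<'E'
from h import *
s=env.state();m=camera_model("wrist");im=grab_frame("wrist");cv2.imwrite("pics/w2.png",im)
import pickle;pickle.dump((m,s),open("pics/w2.pkl","wb"))
uv=proj(m,[[445,-112.6,130]])[0];print(s["ee_pos"],s["ee_rot"],uv)
u,v=uv.astype(int);u0,v0=max(u-60,0),max(v-60,0);print(u0,v0)
cv2.imwrite("pics/w2c.png",cv2.resize(im[v0:v0+120,u0:u0+120],None,fx=5,fy=5,interpolation=cv2.INTER_CUBIC))
k=mask(im,(6,180,70),(22,255,255),(u0,v0,u0+120,v0+120));r=cv2.minAreaRect(big(k));P=plane(m,cv2.boxPoints(r),130);print(r,P.round(1).tolist(),P.mean(0))
E
```

```text
time_s: 2.45
ee_pos: [458.4, -148.8, 182.6]
ee_rot: [179.9, 0.1, 147.8]
force: [0.1, 0.6, -0.5]
gripper_width: 49.8
gripper_force: 0.0
time_s: 3.15
ee_pos: [458.9, -148.0, 182.1]
ee_rot: [179.9, 0.0, 109.7]
force: [0.1, -0.1, -0.0]
gripper_width: 50.1
gripper_force: 0.0
[ 458.92282455 -148.01606673  182.10282665] [1.79932699e+02 3.68062337e-02 1.09695315e+02] [322.83346426 200.67311395]
262 140
((322.0, 198.0), (46.0, 42.0), 90.0) [[426.5, -101.9, 130.0], [451.5, -92.9, 130.0], [461.9, -120.7, 130.0], [436.1, -129.9, 130.0]] [ 443.98574054 -111.35417877  130.        ]
```

View pics/w2c.png

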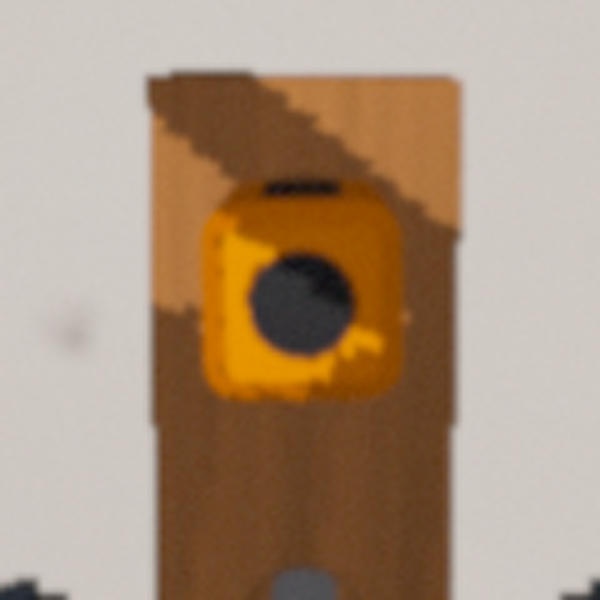

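The orange handle is square to the tool with its inlay disc at crop (302,303), that is pixel (322,200), at world (445,-112). Grasp it and look from the side before lifting.

```bash
python3 drive.py '[[19,-0.5,0,0,0,0],[19.5,-0.5,5,0,0,0],[0,0,30,0,0,0],[0,0,30,0,0,0],[0,0,20,0,0,0],[0,0,11,0,0,0],[0,0,0,0,0,0]]'
python3 drive.py '[[0,0,0,0,0,0],[0,0,0,0,0,0],[0,0,0,0,0,0],[0,0,0,0,0,0],[0,0,0,0,0,0],[0,0,0,0,0,0]]' 20 35
```

```text
time_s: 3.9
ee_pos: [444.3, -112.7, 84.4]
ee_rot: [-179.9, -0.1, 109.5]
force: [-0.1, -1.0, -0.3]
gripper_width: 49.9
gripper_force: 0.0
time_s: 4.5
ee_pos: [445.5, -113.3, 86.1]
ee_rot: [179.9, 0.1, 109.4]
force: [-0.7, -0.6, 5.9]
gripper_width: 25.9
gripper_force: 35.0
```

```bash
python3 drive.py '[[0,0,-10,0,0,0],[0,0,-20,0,0,0],[0,0,-25,0,0,0],[0,0,-25,0,0,0],[0,0,-15,0,0,0],[0,0,0,0,0,0],[0,0,0,0,0,0]]'
python3 - <<'E'
from h import *
s=env.state();print(s["ee_pos"],s["ee_rot"],s["force"],s["gripper_width"],s["qpos"].round(1))
im=grab_frame("side");m=camera_model("side");cv2.imwrite("pics/s2.png",im)
t=s["ee_pos"]-[0,0,76];u,v=proj(m,t)[0].astype(int);print(u,v)
u0,v0=u-60,v-90
cv2.imwrite("pics/s2c.png",cv2.resize(im[v0:v0+120,u0:u0+120],None,fx=5,fy=5,interpolation=cv2.INTER_CUBIC));print(u0,v0)
E
```

```text
time_s: 5.2
ee_pos: [444.5, -112.9, 179.9]
ee_rot: [-180.0, -0.0, 109.4]
force: [-0.4, 0.1, -2.8]
gripper_width: 25.9
gripper_force: 35.0
[ 444.4640243  -112.89696002  179.88480064] [-1.79959702e+02 -4.00880171e-02  1.09432700e+02] [-0.39893978  0.14129392 -2.79773859] 25.903991158595836 [-15.7   9.4 107.1   0.   63.6 -35.1]
386 184
326 94
```

View pics/s2c.png

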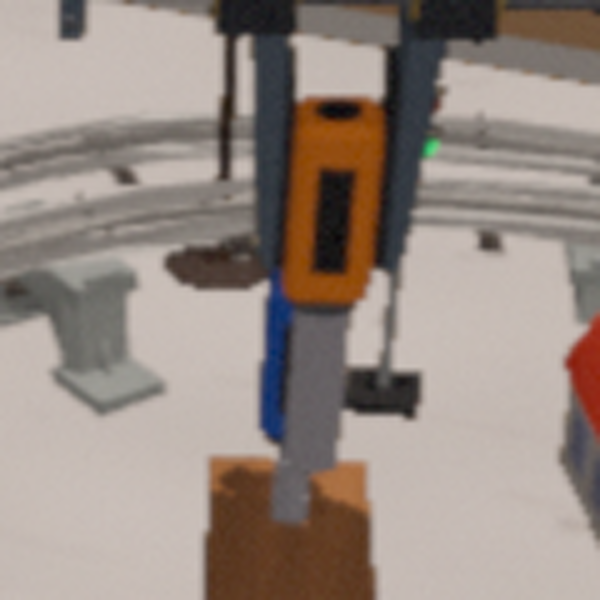

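The key hangs in the fingers: handle top at crop (338,105), handle bottom at (316,300), blade tip around y 450–520, apparently leaning a bit. I'll check numerically against the predicted upright key.

```bash
python3 - <<'E'
from h import *
m=camera_model("side");im=cv2.imread("pics/s2.png")
for z in(104,166,224): print(z,((proj(m,[[444.5,-112.9,z]])[0]-[326,94]+.5)*5-.5).round())
for r in range(170,204,2): print(r,(r-94)*5,im[r,378:398].max(1).tolist(),(im[r,378:398].max(1).astype(int)-im[r,378:398].min(1)).tolist())
E
```

```text
104 [307. 456.]
166 [322. 282.]
224 [337. 105.]
170 380 [106, 106, 105, 91, 58, 69, 94, 98, 100, 103, 100, 100, 103, 103, 102, 101, 97, 79, 55, 46] [28, 82, 81, 65, 27, 3, 4, 5, 5, 8, 5, 5, 5, 4, 3, 4, 7, 12, 9, 4]
172 390 [108, 104, 105, 90, 54, 69, 97, 100, 101, 102, 102, 100, 100, 101, 101, 101, 88, 61, 53, 50] [38, 81, 83, 63, 18, 4, 6, 5, 5, 6, 5, 4, 4, 4, 5, 6, 6, 6, 8, 4]
174 400 [110, 105, 105, 85, 53, 79, 100, 101, 99, 99, 102, 103, 100, 103, 104, 100, 83, 52, 38, 39] [42, 84, 83, 62, 15, 6, 8, 7, 5, 5, 8, 5, 4, 5, 6, 5, 4, 5, 2, 2]
176 410 [108, 108, 105, 92, 71, 83, 97, 100, 102, 101, 102, 101, 103, 103, 103, 109, 151, 175, 153, 100] [41, 82, 84, 63, 30, 7, 4, 5, 5, 7, 6, 5, 6, 6, 6, 5, 12, 16, 15, 13]
178 420 [110, 106, 108, 106, 99, 93, 97, 102, 99, 101, 99, 103, 101, 103, 103, 114, 166, 193, 195, 195] [46, 86, 83, 84, 50, 9, 4, 7, 3, 3, 4, 6, 5, 3, 6, 11, 17, 16, 17, 17]
180 430 [146, 107, 103, 105, 96, 89, 99, 101, 102, 99, 97, 102, 100, 102, 103, 117, 165, 193, 195, 196] [7, 43, 80, 73, 47, 10, 4, 5, 6, 5, 4, 5, 3, 6, 4, 12, 17, 17, 16, 17]
182 440 [186, 161, 112, 76,
[... 1225 characters left out ...]
91, 98, 100]
196 510 [91, 95, 95, 99, 99, 98, 105, 104, 100, 95, 92, 91, 87, 98, 98, 101, 98, 104, 99, 108] [56, 47, 22, 8, 4, 5, 7, 5, 6, 19, 53, 56, 59, 62, 66, 68, 69, 65, 64, 67]
198 520 [98, 96, 100, 99, 96, 97, 97, 100, 113, 117, 99, 96, 98, 98, 99, 100, 99, 97, 95, 93] [62, 59, 49, 38, 32, 24, 22, 24, 42, 59, 64, 60, 59, 60, 62, 62, 65, 65, 57, 59]
200 530 [98, 97, 99, 95, 94, 90, 89, 92, 95, 98, 99, 96, 96, 99, 100, 99, 100, 99, 94, 94] [60, 66, 62, 62, 58, 53, 57, 56, 59, 60, 64, 60, 62, 61, 61, 64, 65, 64, 60, 57]
202 540 [99, 97, 98, 93, 94, 91, 92, 88, 93, 95, 96, 96, 97, 98, 99, 101, 98, 95, 93, 92] [58, 65, 60, 61, 59, 57, 57, 60, 60, 64, 62, 61, 62, 64, 62, 63, 64, 64, 60, 63]
```

```bash
python3 drive.py '[[30.4,17.4,0,0,0,0],[30.4,17.4,0,0,0,0],[30.4,17.4,0,0,0,0],[30.4,17.4,0,0,0,0],[30.4,17.4,0,0,0,0],[30.4,17.4,0,0,0,0],[0,0,0,0,0,-8.1],[0,0,0,0,0,-8.1]]'
python3 drive.py '[[0,0,0,0,0,-8.1],[0,0,0,0,0,-8.1],[0,0,0,0,0,-8.1],[0,0,0,0,0,-8.1],[0,0,0,0,0,-8.1],[0,0,0,0,0,-8.1],[0,0,0,0,0,-8.1],[0,0,0,0,0,-8.1]]'
python3 drive.py '[[0,0,0,0,0,-8.1],[0,0,0,0,0,-8.1],[0,0,0,0,0,-8.1],[0,0,0,0,0,-8.1],[0,0,0,0,0,-8.3],[0,0,0,0,0,0],[0,0,0,0,0,0]]'
python3 - <<'E'
from h import *
s=env.state();print(s["ee_pos"],s["ee_rot"],s["force"],s["torque"],s["qpos"].round(1))
im=grab_frame("side");m=camera_model("side");cv2.imwrite("pics/s3.png",im)
p=s["ee_pos"];z0=p[2]-76
u,v=proj(m,[p[0],p[1],z0])[0].astype(int);u0,v0=u-60,v-60;print(u0,v0)
for z in(z0,z0+62,z0+120): print(z,((proj(m,[[p[0],p[1],z]])[0]-[u0,v0]+.5)*5-.5).round())
a=cv2.resize(im[v0-20:v0+100,u0:u0+120],None,fx=5,fy=5,interpolation=cv2.INTER_CUBIC)
for z in np.linspace(54,z0+120,20):
    q=((proj(m,[[p[0],p[1],z]])[0]-[u0,v0-20]+.5)*5-.5).astype(int);cv2.circle(a,tuple(int(i) for i in q),2,(0,255,0),-1)
cv2.imwrite("pics/s3c.png",a)
E
```

```text
time_s: 6.05
ee_pos: [481.9, 94.7, 178.6]
ee_rot: [-179.8, -0.1, 126.1]
force: [0.0, -0.5, -3.0]
gripper_width: 25.9
gripper_force: 35.0
time_s: 6.85
ee_pos: [481.8, 93.5, 178.7]
ee_rot: [180.0, -0.2, -169.2]
force: [0.7, -0.1, -2.5]
gripper_width: 25.7
gripper_force: 35.0
time_s: 7.55
ee_pos: [482.2, 93.6, 179.3]
ee_rot: [179.9, -0.1, -129.0]
force: [-0.1, -0.2, -3.5]
gripper_width: 25.9
gripper_force: 35.0
[482.2178623   93.55685095 179.33389307] [ 1.79910560e+02 -8.85968643e-02 -1.29042348e+02] [-0.05728943 -0.21533408 -3.53072845] [ 0.09940807  0.03879645 -0.01999974] [   9.6   12.4  103.3    0.    64.5 -131.3]
252 195
103.33389306967578 [303. 306.]
165.33389306967578 [301. 117.]
223.33389306967578 [299. -78.]
```

View pics/s3c.png

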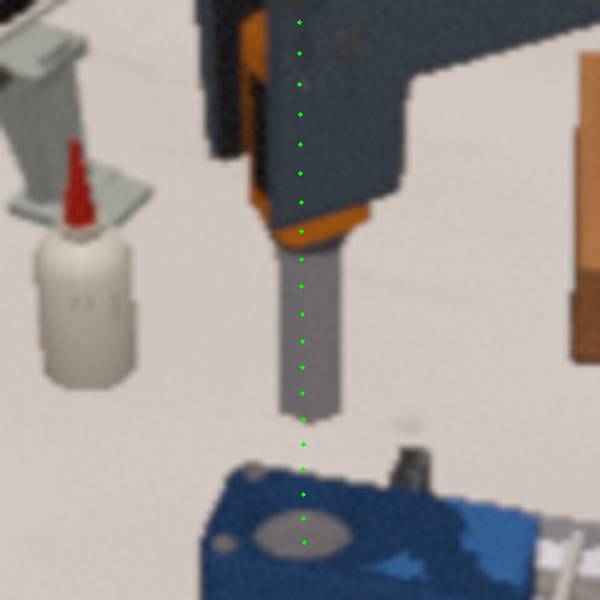

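The blade hangs upright at crop x≈310, about 7 crop px right of the tool axis (dots, x≈303), while the bore centre (303,534) agrees with the axis. So the key sits about 2 mm off. Measure it precisely, also from the top camera.

```bash
python3 - <<'E'
from h import *
im=cv2.imread("pics/s3.png");m=camera_model("side");s=env.state();p=s["ee_pos"]
g=cv2.GaussianBlur(cv2.cvtColor(im,cv2.COLOR_BGR2GRAY),(1,3),0).astype(float)
R=m["T"][:3,0]
for z in(110,120,130,140):
    u,v=proj(m,[p[0],p[1],z])[0];row=g[int(round(v))];d=np.abs(np.diff(row))
    a=int(u)
    def edge(lo,hi):
        x=np.arange(lo,hi);w=d[lo:hi];return (x*w).sum()/w.sum()+.5
    l=edge(a-9,a-2);r=edge(a+4,a+11)
    T=np.linalg.inv(m["T"]);dep=-(T[:3,:3]@[p[0],p[1],z]+T[:3,3])[2]
    print(z,l,r,u,"width",(r-l)*dep/m["fx"],"off",((l+r)/2-u)*dep/m["fx"])
E
```

```text
110 307.24 319.7708333333333 312.0429794879726 width 16.651192671216997 off 1.9433123547504263
120 307.2040816326531 319.6958762886598 311.9878597810029 width 16.466937513849167 off 1.927395208788348
130 307.2894736842105 319.66161616161617 311.9318386614467 width 16.17809770320913 off 2.018585767879058
140 307.2857142857143 319.69 311.87489363414966 width 16.08867642729204 off 2.092055002468847
```

```bash
python3 drive.py '[[-2.2,-0.5,0,0,0,0],[0,0,15,0,0,0],[0,0,15,0,0,0],[0,0,9,0,0,0],[0,0,3,0,0,0],[0,0,0,0,0,0]]'; python3 drive.py '[[0,0,2,0,0,0],[0,0,2,0,0,0],[0,0,2,0,0,0],[0,0,0,0,0,0]]'
```

```text
time_s: 8.2
ee_pos: [484.6, 95.1, 138.1]
ee_rot: [180.0, -0.0, -128.9]
force: [0.2, -0.1, -2.8]
gripper_width: 25.7
gripper_force: 35.0
time_s: 8.6
ee_pos: [484.5, 95.0, 132.2]
ee_rot: [180.0, -0.0, -128.9]
force: [-0.1, -0.1, -3.4]
gripper_width: 25.9
gripper_force: 35.0
```

```bash
python3 drive.py '[[0,0,1.5,0,0,0],[0,0,1.5,0,0,0],[0,0,0,0,0,0]]'; python3 drive.py '[[0,0,1.5,0,0,0],[0,0,1.5,0,0,0],[0,0,0,0,0,0]]'
```

```text
time_s: 8.9
ee_pos: [484.7, 95.2, 129.6]
ee_rot: [180.0, 0.0, -128.9]
force: [-0.9, 0.9, -0.2]
gripper_width: 25.9
gripper_force: 35.0
time_s: 9.2
ee_pos: [484.9, 95.2, 128.7]
ee_rot: [-180.0, 0.1, -128.9]
force: [-5.2, 1.0, 14.9]
gripper_width: 25.8
gripper_force: 35.0
```

```bash
python3 drive.py '[[0,0,-2,0,0,0],[0.8,0.9,0,0,0,0],[0,0,2,0,0,0],[0,0,0,0,0,0]]'; python3 drive.py '[[0,0,1.5,0,0,0],[0,0,0,0,0,0]]'
```

```text
time_s: 9.6
ee_pos: [483.5, 95.3, 125.8]
ee_rot: [180.0, 0.0, -128.9]
force: [0.8, 1.7, -1.3]
gripper_width: 25.8
gripper_force: 35.0
time_s: 9.8
ee_pos: [483.5, 95.3, 124.3]
ee_rot: [180.0, 0.0, -128.9]
force: [0.9, 1.6, -3.9]
gripper_width: 25.6
gripper_force: 35.0
```

```bash
python3 drive.py '[[0,0,2,0,0,0],[0,0,2,0,0,0],[0,0,0,0,0,0]]'; python3 drive.py '[[0,0,1.5,0,0,0],[0,0,1,0,0,0],[0,0,0,0,0,0]]';  python3 drive.py '[[0,0,1,0,0,0],[0,0,0,0,0,0]]'
```

```text
time_s: 10.1
ee_pos: [483.5, 95.2, 120.5]
ee_rot: [180.0, 0.0, -128.9]
force: [1.7, 3.2, -4.3]
gripper_width: 25.9
gripper_force: 35.0
time_s: 10.4
ee_pos: [483.6, 95.2, 118.5]
ee_rot: [-180.0, 0.0, -128.9]
force: [0.7, 3.9, -0.8]
gripper_width: 26.1
gripper_force: 35.0
time_s: 10.6
ee_pos: [483.6, 95.3, 118.4]
ee_rot: [-180.0, 0.1, -128.9]
force: [-0.5, 3.3, 5.7]
gripper_width: 25.8
gripper_force: 35.0
```

Bottomed in the socket. Turn clockwise about the key's own axis, which is about 1.8 mm along tool x.

```bash
python3 drive.py '[[0.05,-0.27,0.2,0,0,8.5],[0.05,-0.27,0.2,0,0,8.5],[0.05,-0.27,0.2,0,0,8.5],[0.05,-0.27,0.2,0,0,8.5]]'; python3 -c "
from workcell import env, grab_frame, camera_model
print(env.state()['torque'])"
```

```text
time_s: 11.0
ee_pos: [484.1, 94.5, 117.7]
ee_rot: [180.0, 0.1, -163.2]
force: [-1.9, 4.1, 6.3]
gripper_width: 25.6
gripper_force: 35.0
[1.21576394 0.38264438 0.06122604]
```

```bash
for i in 1; do python3 drive.py '[[0.05,-0.27,0.2,0,0,8.5],[0.05,-0.27,0.2,0,0,8.5],[0.05,-0.27,0.2,0,0,8.5],[0.05,-0.27,0.2,0,0,8.5],[0.05,-0.27,0.2,0,0,8.5],[0.05,-0.27,0.2,0,0,8.5],[0.05,-0.27,0.2,0,0,8.5],[0.05,-0.27,0.2,0,0,8.5]]'; done; python3 -c "
from workcell import env, grab_frame, camera_model
s=env.state();print(s['torque'],s['qpos'][5])"
```

```text
time_s: 11.8
ee_pos: [483.6, 92.8, 116.2]
ee_rot: [179.9, -0.0, 128.8]
force: [-0.1, 4.7, 7.1]
gripper_width: 26.1
gripper_force: 35.0
[1.31815784 0.23301396 0.04166249] -29.339523174271633
```

```bash
python3 drive.py '[[0.05,-0.27,0.2,0,0,8.5],[0.05,-0.27,0.2,0,0,8.5],[0.05,-0.27,0.2,0,0,8.5],[0.05,-0.27,0.2,0,0,8.5],[0.05,-0.27,0.2,0,0,8.5],[0.05,-0.27,0.2,0,0,8.5],[0.05,-0.27,0.2,0,0,8.5],[0.05,-0.27,0.2,0,0,8.5]]'; python3 -c "
from workcell import env, grab_frame, camera_model
s=env.state();print(s['torque'],s['qpos'][5])"
```

```text
time_s: 12.6
ee_pos: [481.8, 92.7, 114.7]
ee_rot: [179.9, -0.1, 60.8]
force: [-1.5, 4.5, 7.3]
gripper_width: 26.1
gripper_force: 35.0
[1.07367337 0.36208306 0.01515035] 38.70691415589318
```

```bash
python3 drive.py '[[0.05,-0.27,0.2,0,0,8.5],[0.05,-0.27,0.2,0,0,8.5]]'; python3 -c "
from workcell import env, grab_frame, camera_model
s=env.state();print(s['torque'],s['qpos'][5])"
```

```text
time_s: 12.8
ee_pos: [481.4, 93.0, 114.4]
ee_rot: [180.0, -0.1, 43.8]
force: [-0.5, 4.4, 7.0]
gripper_width: 25.7
gripper_force: 35.0
[1.02490415 0.31532082 0.04342713] 55.75580888130307
```

```bash
python3 drive.py '[[0.03,-0.16,0.12,0,0,5],[0.03,-0.16,0.12,0,0,5]]'; python3 -c "
from workcell import env, grab_frame, camera_model
s=env.state();print(s['torque'],s['qpos'][5])"
```

```text
time_s: 13.0
ee_pos: [481.2, 93.3, 114.1]
ee_rot: [180.0, -0.1, 33.9]
force: [0.3, 3.7, 7.2]
gripper_width: 26.0
gripper_force: 35.0
[1.04135681 0.37847307 0.08828702] 65.64684523472968
```

```bash
python3 drive.py '[[0.03,-0.16,0.12,0,0,5],[0.03,-0.16,0.12,0,0,5],[0.03,-0.16,0.12,0,0,5]]'; python3 -c "
from workcell import env, grab_frame, camera_model
s=env.state();print(s['torque'],s['qpos'][5])"
```

```text
time_s: 13.3
ee_pos: [481.1, 93.7, 113.8]
ee_rot: [-180.0, -0.2, 18.9]
force: [-1.3, 4.0, 8.8]
gripper_width: 25.7
gripper_force: 35.0
[1.03603873 0.38356484 0.09965471] 80.70390567017549
```

```bash
python3 drive.py '[[0.03,-0.16,0.12,0,0,5],[0.03,-0.16,0.12,0,0,5],[0.03,-0.16,0.12,0,0,5]]'; python3 -c "
from workcell import env, grab_frame, camera_model
s=env.state();print(s['torque'],s['qpos'][5])"
```

```text
time_s: 13.6
ee_pos: [481.0, 94.1, 113.5]
ee_rot: [-180.0, -0.1, 3.9]
force: [-0.4, 3.7, 8.8]
gripper_width: 26.0
gripper_force: 35.0
[0.89076951 0.38541019 0.06937739] 95.75934315937339
```

```bash
python3 drive.py '[[0.03,-0.16,0.12,0,0,5],[0.03,-0.16,0.12,0,0,5]]'; python3 -c "
from workcell import env, grab_frame, camera_model
s=env.state();print(s['torque'],s['qpos'][5])"
```

```text
time_s: 13.8
ee_pos: [481.1, 94.4, 113.3]
ee_rot: [-179.9, -0.1, -6.1]
force: [-1.3, 3.5, 7.4]
gripper_width: 25.9
gripper_force: 35.0
[0.91062034 0.50088149 0.06960735] 105.79638654210345
```

```bash
python3 drive.py '[[0.03,-0.16,0.12,0,0,5],[0.03,-0.16,0.12,0,0,5]]'; python3 -c "
from workcell import env, grab_frame, camera_model
s=env.state();print(s['torque'],s['qpos'][5])"
```

```text
time_s: 14.0
ee_pos: [481.2, 94.7, 113.1]
ee_rot: [-179.9, -0.1, -16.1]
force: [-1.8, 4.7, 8.6]
gripper_width: 25.9
gripper_force: 35.0
[1.037922   0.48021524 0.24765972] 115.81865272109142
```

```bash
python3 drive.py '[[0.03,-0.16,0.12,0,0,5],[0.03,-0.16,0.12,0,0,5]]'; python3 -c "
from workcell import env, grab_frame, camera_model
s=env.state();print(s['torque'],s['qpos'][5])"
```

```text
time_s: 14.2
ee_pos: [481.3, 94.9, 113.0]
ee_rot: [-179.9, -0.1, -25.9]
force: [-2.0, 3.5, 11.5]
gripper_width: 25.8
gripper_force: 35.0
[1.0799575 0.5902917 0.700046 ] 125.74073755901478
```

```bash
python3 drive.py '[[0.03,-0.16,0.12,0,0,5],[0.03,-0.16,0.12,0,0,5]]'; python3 -c "
from workcell import env, grab_frame, camera_model
s=env.state();print(s['torque'],s['qpos'][5])"
```

```text
time_s: 14.4
ee_pos: [481.5, 95.1, 113.1]
ee_rot: [-179.9, -0.1, -36.0]
force: [-3.2, 4.1, 12.6]
gripper_width: 25.9
gripper_force: 35.0
[0.91179791 0.69236784 0.96856786] 135.80938030025962
```

Hard at the stop (torque 0.97 N m). Let go.

```bash
python3 drive.py '[[0,0,0,0,0,-4],[0,0,0,0,0,0],[0,0,0,0,0,0]]' ; python3 drive.py '[[0,0,0,0,0,0],[0,0,0,0,0,0],[0,0,0,0,0,0],[0,0,0,0,0,0]]' 50; python3 - <<'E'
from h import *
s=env.state();print(s["torque"],s["qpos"][5]);im=grab_frame("side")
cv2.imwrite("pics/s4.png",cv2.resize(im[150:330,220:400],(720,540)[:1]*2 if 0 else (600,600),interpolation=cv2.INTER_CUBIC))
E
```

```text
time_s: 14.7
ee_pos: [481.4, 95.1, 113.1]
ee_rot: [-179.9, -0.1, -31.9]
force: [-2.7, 3.1, 13.2]
gripper_width: 25.9
gripper_force: 35.0
time_s: 15.1
ee_pos: [480.5, 94.5, 110.6]
ee_rot: [179.9, 0.0, -31.9]
force: [-0.5, 0.9, 0.0]
gripper_width: 49.5
gripper_force: 0.0
[ 0.00890074  0.10674009 -0.00881652] 131.68863122029322
```

View pics/s4.png

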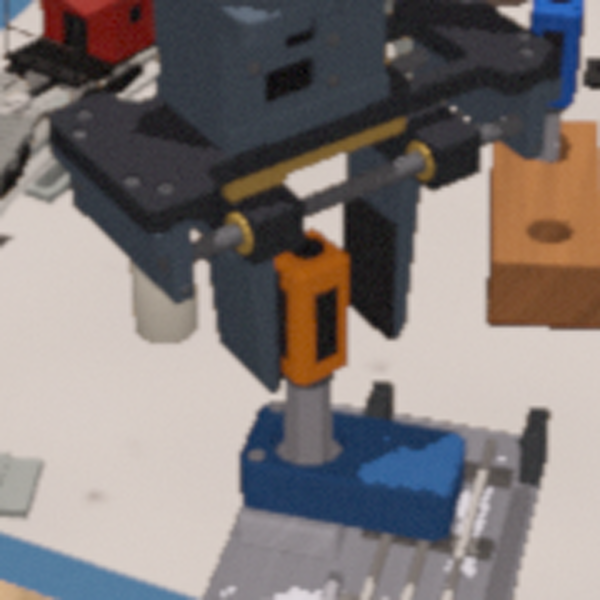

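The key stands upright in the screw, with the handle (crop (312,310)) free between the open fingers. Raise straight up, check, and hand in.

```bash
python3 drive.py '[[0,0,-5,0,0,0],[0,0,-15,0,0,0],[0,0,-25,0,0,0],[0,0,-30,0,0,0],[0,0,-30,0,0,0],[0,0,-20,0,0,0],[0,0,0,0,0,0],[0,0,0,0,0,0]]'; python3 - <<'E'
from h import *
im=grab_frame("side")
cv2.imwrite("pics/s5.png",cv2.resize(im[150:330,220:400],(600,600),interpolation=cv2.INTER_CUBIC))
m=camera_model("side");print((proj(m,[[482.4,94,40],[482.4,94,160]])-[220,150])*600/180)
E
```

```text
time_s: 15.95
ee_pos: [480.5, 94.8, 235.8]
ee_rot: [180.0, 0.0, -31.9]
force: [0.1, -0.0, -0.3]
gripper_width: 50.1
gripper_force: 0.0
[[307.5477996  469.15704883]
 [305.34280969 238.66825821]]
```

View pics/s5.png

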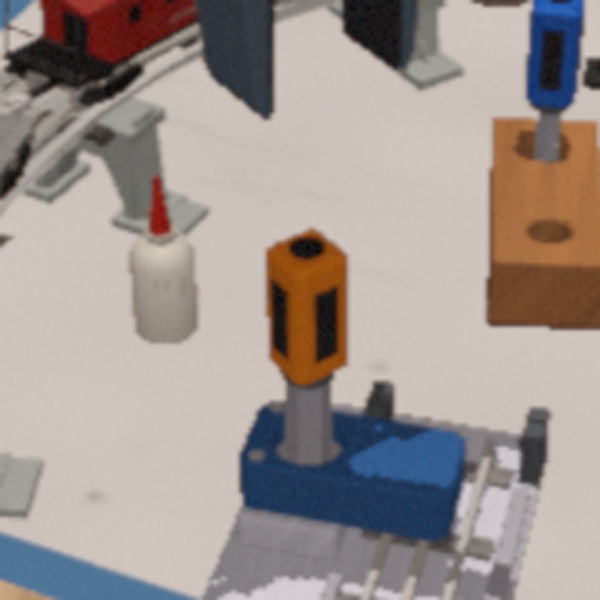

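The key stands upright, with its top at crop (307,245) where expected. The gripper is clear, and the bottle and blue key are in place.

```bash
python3 -c "
from workcell import env, grab_frame, camera_model
print(env.job_done())"
```

```text
the job is handed in; nothing more can be done
None
```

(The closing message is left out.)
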